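# Hold the cloche over the potted cactus on its riser

## Robot

A 7-joint arm with a two-finger parallel gripper is mounted at the origin on the work surface. World frame = base frame: x ahead of the robot, y to its left, z up, the work surface at z = 0. Lengths are in m, angles in rad, forces in N, time in s.
With the tool pointing down it reaches from about 0.35 to 0.9 m from the base axis. Payload 8.1 kg.
Tool frame: the origin (TCP) lies midway between the tips of the shut fingers; the grasp point (between the pads) lies 19 mm behind it; x points along the fingers, z is the direction in which the jaws open and shut, and the axes are right-handed (so a half turn about x gives the same grasp; the last joint's range is limited). The gripper opens to 92 mm and grips with 3 to 60 N. Pads are 19 mm wide; open, the fingers measure 130 mm over their backs; the gripper's body (75 mm by 190 mm) begins 47 mm behind the grasp point.
Start: joints at [1.205, 0.434, 0.025, 1.573, -0.012, 1.134, -0.075], TCP at [0.162, -0.604, 0.227] pointing down, gripper open.
Joint ranges: [-2.62, 2.62], [-0.44, 2.09], [-1.27, 1.32], [0.08, 2.57], [-1.32, 4.46], [0.12, 2], [-2.74, 2.74]. Speed limits (rad/s): [2.22, 2.22, 3.01, 3.01, 3.14, 3.14, 3.14].

## Interface

Orientations are given as a rotation vector (axis times angle).
In Python, from cell import arm, optics, finder gives the robot as it stands.
- The arm moves only by the tool send_rows, never from a script. Its argument "rows" is a list that holds one entry, the list of rows, each a list of 7 numbers: the shift along the tool's x, y, z in mm, then the turn, a rotation vector about the tool's x, y, z in degrees, then the opening in per cent of the stroke, from 0 (shut) to 100 (fully open). A call has exactly 8 rows; each row is the pose to reach, as a shift and turn from the pose commanded when the call began, along the tool's axes at that moment; what a row does not reach only later rows make up. A row lasts 1/10 s, in which the tool goes at most 50 mm and 8.59 degrees, less where a joint would pass 70% of its speed; a pose out of reach is approached as far as the arm can. A call with a gripper value outside its range is refused whole. The fingers move at their own pace and stop on an object; "grip_force" is the grip in N (left out, the last holds). Time passes only in rows, so rows that repeat a pose let the fingers close, or fill a call up. It gives the time, the measured TCP pose, the force and the opening at its end, in the units of the state.
- arm.observe(): the state, without advancing time (a new reading comes with each control period).
- optics.get_image(name): name is "scene" or "top"; returns (picture, depth): 420x560x3 uint8, red, green, blue; 420x560 float32, m along the optical axis (not along the pixel's ray), 0 where there is no reading.
- optics.get_calibration(name): a dict with "camera_matrix" (3x3 intrinsics, pixels), "position" and "orientation" of the camera in the world. Camera axes: x right, y up, looking along -z (the intrinsics and any distortion apply to the point x, -y, -z); pixel columns grow to the right and rows downward; lengths in m; the calibration is good to about 2 mm. A picture is of the moment at which its call begins. get_calibration takes no time and is no camera call.
- arm.sign_off(): hands the job in, once; it reports no verdict.
Trained networks look in the newest picture that a camera, given by its name, has taken for a name from the list of things; names that differ only in an ending like _2 or _b are one class to them, and where a whole thing is asked for, a point or a joint stands for the part that bears it (a point fixed in the world has none). Each returns a list of dicts, best first, with "confidence" (0 to 1); they miss things now and then, are a little off and sometimes report something else, mostly with a low value. They report only what shows in the picture. A call takes as long as a camera call.
- finder.search_frame(camera, thing): "bbox" ([left, top, width, height] in pixels, round what is visible of it).
- finder.regions_of(camera, thing): "region" (420x560 bool, what is visible of it) and "bbox" ([left, top, width, height] in pixels, round what is visible of it).
- finder.place_of(camera, thing): "xy" ([column, row] in pixels: a listed point, or the origin of a listed thing).
The state is a dict: "clock": time; "joints": joint angles; "dq": joint speeds; "joint_efforts": joint torques, N m; "position": TCP position; "ee_rot": TCP orientation; "force": force on the tool from outside, world axes, zero at the start; "ft_torque": the same for the moment, N m; "width": opening from 0.0 (shut) to 1.0 (fully open).
Only numpy, scipy, OpenCV 4.12 (cv2) and the standard library are available. Lean on these libraries where they do the work, as an engineer would, in place of code of your own. Each camera call takes 0.05 s, during which the arm holds its last target.

## Task

Stand the little potted cactus upright in the middle of the small round top of the wooden riser, on the other side of the seed tray, and let go of it. Then take the glass cloche by its knob, carry it over the seed tray of pots and stop with it hovering upright and centred over the cactus, its rim about a finger's width (15 mm) above the cactus's tip and touching nothing, so that I can check the fit. Finish still holding it there, motionless; touch neither the cactus nor the tray and its pots with the cloche, and leave everything else where it stands.

Things in the scene. Friction and masses are not known exactly. Their poses are not given: they have to be found in the camera images.
- pot_centre (a point): Centre (on the axis, 25 mm above the underside) of the small loose terracotta pot holding a round cactus, on the robot's right beside the cloche. Pot 50 mm high, 0.13 kg; foot 40 mm in diameter; its top 18 mm is a straight rim band 54 mm in diameter, to grip. The rigid cactus, 41 mm across, tops out 75 mm above the underside. z: the axis, up. Either it or the cloche is nearer the robot.
- cactus_top (a point): Tip of that cactus, on the pot's axis, 75 mm above the pot's underside and 50 mm above pot_centre. z up.
- riser_top (a point): Centre of the flat top face of the wooden plant riser, fixed to the table on the robot's left of the seed tray: a round top disc 52 mm in diameter and 10 mm thick, its face 60 mm above the table, on a thin stem with a round foot 92 mm in diameter. z up.
- cloche_knob (a point): Grip point on the axis of the glass cloche's knob, 116 mm above its rim plane. The knob: an upright cylinder of 28 mm diameter, 97 to 135 mm above the rim, on an 18 mm neck over a dome of 104 mm outer diameter that ends 85 mm above the rim. Loose, about 0.35 kg, open below, standing on its rim at the start. z: its axis, up.
- cloche_rim (a point): Centre of the cloche's lower rim plane (the circle of 104 mm diameter on which it stands), on its axis, 116 mm below cloche_knob. z up.
- seed_tray: Aluminium seed tray, fixed, 380 mm long (its x, pointing roughly away from the robot) by 110 mm wide (its y) by 45 mm high; origin at the centre of its underside. It lies between the start places and the riser, with three terracotta pots standing in it whose tops reach 100 mm above the table.
- pot_a: Empty terracotta pot, 86 mm across the rim, 80 mm high, loose in the tray, the one nearest the robot; origin at the centre of its underside. Leave alone.
- pot_b: The same, 96 mm high, the middle pot in the tray. Leave alone.
- pot_c: The same, 86 mm high, the farthest pot in the tray. Leave alone.
- mister: White plastic plant mister, 80 mm across, 187 mm high, standing at the far left; origin at the centre of its underside. Leave alone.
- trowel: Trowel lying on the table at the near left, 290 mm long along its x, 70 mm wide, at most 27 mm high; origin on the table near the middle. Leave alone.
- jar: Amber glass jar with a lid, 68 mm across, 100 mm high, at the far right; origin at the centre of its underside. Leave alone.
- dibber: Wooden dibber 175 mm long lying at the near right, at most 34 mm high; origin under its middle. Leave alone.

How it is judged:
By the outcome, as a careful person would: the job done as asked, in the order asked, and still so for the second after the job is handed in, while the arm keeps its last pose, push and grip.
It also fails if it takes over 64 s, if anything falls off the work surface, if the arm or the gripper's body presses on something with over 40 N, if the wrist force passes 120 N, or if a joint passes its speed limit or range.

## Working session

There is one attempt and no reset: what is moved stays moved. The work goes in short steps, Python scripts to look and compute and a tool call to move; the robot and the scene stay as the last step left them, time stands still between calls to the robot, and variables do not carry over. Pictures are saved under pics/ and viewed, and the job is handed in when it is done.

Besides the shell and the picture viewer there is one more tool, called after "Call:" by a JSON object that holds its "name" and its "arguments". send_rows: Moves the arm, as the interface text tells. Its arguments: {"type":"object","properties":{"rows":{"type":"array"},"grip_force":{"type":"number"}},"required":["rows"]}

```bash
ls; mkdir -p pics; cat > h.py <<'E'
import numpy as np, cv2
from scipy.spatial.transform import Rotation as R
from cell import arm, optics, finder
np.set_printoptions(precision=4,suppress=True)
def cal(n):
    c=optics.get_calibration(n); K=np.array(c["camera_matrix"]); p=np.array(c["position"]); o=np.array(c["orientation"])
    Rm=R.from_rotvec(o).as_matrix() if o.size==3 else (o if o.shape==(3,3) else R.from_quat(o).as_matrix())
    return K,p,Rm
def ray(n,uv):
    K,p,Rm=cal(n); d=np.linalg.inv(K)@[uv[0],uv[1],1]; d=Rm@(d*[1,-1,-1]); return p,d
def proj(n,X):
    K,p,Rm=cal(n); q=(Rm.T@(np.array(X)-p))*[1,-1,-1]; q=K@q; return q[:2]/q[2]
def atz(n,uv,z):
    p,d=ray(n,uv); return p+d*(z-p[2])/d[2]
def tri(uv1,uv2):
    p1,d1=ray("scene",uv1);p2,d2=ray("top",uv2);d1=d1/np.linalg.norm(d1);d2=d2/np.linalg.norm(d2)
    s=np.linalg.lstsq(np.stack([d1,-d2],1),p2-p1,rcond=None)[0]; a=p1+s[0]*d1;b=p2+s[1]*d2
    return (a+b)/2,np.linalg.norm(a-b)
def cloud(n,dep):
    K,p,Rm=cal(n); v,u=np.mgrid[:420,:560]; P=np.stack([(u-K[0,2])/K[0,0]*dep,-(v-K[1,2])/K[1,1]*dep,-dep],-1)
    return P@Rm.T+p
E
python3 - <<'E'
from h import *
print(arm.observe())
for n in("scene","top"):
    c=optics.get_calibration(n);print(c)
    im,d=optics.get_image(n); cv2.imwrite(f"pics/{n}0.png",im[...,::-1]); np.save(f"pics/{n}0.npy",d)
    for t in["pot_centre","cactus_top","riser_top","cloche_knob","cloche_rim","seed_tray","pot_a","mister"]:
        print(n,t,[(np.round(r["xy"],1).tolist(),round(r["confidence"],2)) for r in finder.place_of(n,t)][:4])
E
```

```text
pics
{'clock': 0.0, 'joints': array([ 1.2054,  0.4352,  0.025 ,  1.5741, -0.0116,  1.134 , -0.0751]), 'dq': array([-0.0015, -0.0004,  0.0005, -0.0015,  0.0012, -0.0002, -0.001 ]), 'joint_efforts': array([ -0.0002, -66.7859,   0.9852, -31.4467,  -0.0605,   0.0431,
         0.0002]), 'position': array([ 0.1622, -0.6031,  0.226 ]), 'ee_rot': array([ 1.0144,  1.3235, -1.013 ]), 'force': array([-0.1653,  1.5425,  1.0729]), 'ft_torque': array([0.0317, 0.0323, 0.0407]), 'width': 1.0005206869379395}
{'camera_matrix': array([[399.7356,   0.    , 280.3444],
       [  0.    , 399.7356, 210.4311],
       [  0.    ,   0.    ,   1.    ]]), 'position': array([ 1.2393, -0.2066,  1.1514]), 'orientation': array([0.5244, 0.4158, 1.3008])}
scene pot_centre [([210.7, 265.4], 0.57)]
scene cactus_top [([208.6, 255.4], 0.83)]
scene riser_top [([368.5, 200.6], 0.71)]
scene cloche_knob [([206.6, 213.2], 0.76)]
scene cloche_rim [([212.1, 230.6], 0.91)]
scene seed_tray [([292.2, 228.8], 0.69)]
scene pot_a [([286.2, 201.3], 0.83), ([301.3, 252.8], 0.78), ([295.6, 225.0], 0.61), ([212.1, 262.7], 0.19)]
scene mister [([426.3, 236.8], 0.88)]
{'camera_matrix': array([[502.0241,   0.    , 280.7782],
       [  0.    , 502.0241, 208.9088],
       [  0.    ,   0.    ,   1.    ]]), 'position': array([ 0.3494, -0.0358,  1.4101]), 'orientation': array([ 0.0809, -0.0882, -1.5871])}
top pot_centre [([365.3, 170.4], 0.87)]
top cactus_top [([373.5, 167.7], 0.72)]
top riser_top [([166.3, 202.5], 0.82)]
top cloche_knob [([368.7, 214.0], 0.97)]
top cloche_rim [([361.7, 219.9], 0.6)]
top seed_tray [([265.4, 204.4], 0.88), ([266.9, 166.9], 0.71)]
top pot_a [([264.5, 241.5], 0.68), ([269.5, 166.9], 0.62), ([261.7, 206.3], 0.59), ([369.8, 167.3], 0.24)]
top mister [([117.1, 157.3], 0.82)]
```

View pics/scene0.png

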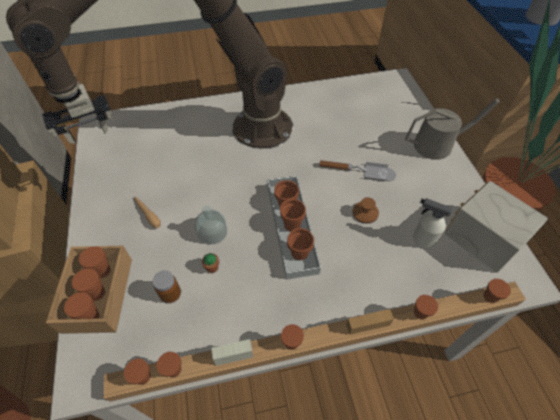

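View pics/top0.png

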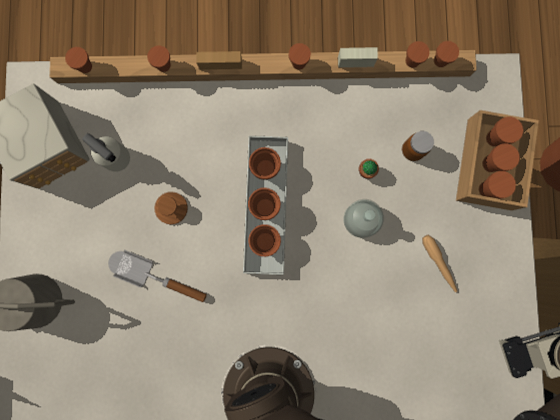

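```bash
python3 - <<'E'
from h import *
S=dict(pot_centre=(210.7,265.4),cactus_top=(208.6,255.4),riser_top=(368.5,200.6),cloche_knob=(206.6,213.2),cloche_rim=(212.1,230.6))
T=dict(pot_centre=(365.3,170.4),cactus_top=(373.5,167.7),riser_top=(166.3,202.5),cloche_knob=(368.7,214),cloche_rim=(361.7,219.9))
H=dict(pot_centre=.025,cactus_top=.075,riser_top=.06,cloche_knob=.116,cloche_rim=0)
for k in S: print(k,tri(S[k],T[k]),atz("scene",S[k],H[k]),atz("top",T[k],H[k]))
for n in("scene","top"):
    P=cloud(n,np.load(f"pics/{n}0.npy"))
    for k,(x,y) in dict(riser=(.36,.29),cactus=(.46,-.29),).items():
        pass
    uv=dict(scene=S,top=T)[n]
    for k in S:
        u,v=map(round,uv[k]); print(n,k,P[v,u])
    print("tray",atz(n,dict(scene=(292.2,228.8),top=(265.4,204.4))[n],0))
st=arm.observe(); print(R.from_rotvec(st["ee_rot"]).as_matrix())
E
```

```text
pot_centre (array([ 0.6054, -0.2864,  0.0103]), np.float64(0.003174900126820957)) [ 0.6133 -0.2869  0.025 ] [ 0.6029 -0.2822  0.025 ]
cactus_top (array([ 0.6021, -0.291 ,  0.0716]), np.float64(0.01077662632303713)) [ 0.6054 -0.2854  0.075 ] [ 0.6008 -0.2957  0.075 ]
riser_top (array([0.5161, 0.2634, 0.077 ]), np.float64(0.0023907468181923225)) [0.5047 0.2722 0.06  ] [0.5179 0.2661 0.06  ]
cloche_knob (array([ 0.4721, -0.2711,  0.1105]), np.float64(0.001092789267812834)) [ 0.4763 -0.2702  0.116 ] [ 0.4716 -0.2707  0.116 ]
cloche_rim (array([ 0.4665, -0.2696, -0.001 ]), np.float64(0.003882752173558908)) [ 0.4676 -0.2676  0.    ] [ 0.4661 -0.2714  0.    ]
scene pot_centre [ 0.6262 -0.2841  0.0504]
scene cactus_top [ 0.604  -0.2841  0.0744]
scene riser_top [0.5077 0.2688 0.0626]
scene cloche_knob [ 0.4855 -0.2681  0.1291]
scene cloche_rim [ 0.5131 -0.2646  0.0656]
tray [0.5211 0.0011 0.    ]
top pot_centre [ 0.5961 -0.2737  0.0684]
top cactus_top [ 0.6004 -0.2976  0.0723]
top riser_top [0.5189 0.2664 0.0624]
top cloche_knob [ 0.4696 -0.2678  0.1362]
top cloche_rim [ 0.4588 -0.2579  0.0854]
tray [ 0.515  -0.0005  0.    ]
[[-0.      0.9657  0.2597]
 [-0.      0.2597 -0.9657]
 [-1.     -0.      0.    ]]
```

The scene view shows the cactus at about (210,262), the cloche at (211,225), the tray in the middle at (292,228) and the riser at (367,208). The top view shows them at (369,168), (364,218), (265,205) and (171,208). I'll refine the positions from the depth images.

```bash
cat >> h.py <<'E'
def fitc(pts,r0):
    from scipy.optimize import least_squares
    f=lambda q:np.hypot(pts[:,0]-q[0],pts[:,1]-q[1])-r0
    return least_squares(f,pts[:,:2].mean(0),loss="soft_l1",f_scale=.002)
E
python3 - <<'E'
from h import *
C={n:cloud(n,np.load(f"pics/{n}0.npy")) for n in("scene","top")}
def sl(n,c,r,z0,z1):
    P=C[n].reshape(-1,3); m=(np.hypot(P[:,0]-c[0],P[:,1]-c[1])<r)&(P[:,2]>z0)&(P[:,2]<z1); return P[m]
for n in C:
    for nm,c,r,a,b in[("riser top",(.515,.266),.045,.052,.07),("knobtop",(.472,-.27),.04,.115,.15),("cactus",(.602,-.288),.045,.053,.09),("potrim",(.602,-.288),.045,.030,.053),("cloche body",(.472,-.27),.075,.02,.08),("riserfoot",(.51,.266),.07,.004,.03)]:
        p=sl(n,c,r,a,b)
        if len(p)>3: print(n,nm,len(p),"med",np.median(p,0),"mid",(p.min(0)+p.max(0))/2,"size",np.ptp(p,axis=0))
    if n=="top":
        for nm,c in[("pots",(.52,0))]:
            p=sl(n,c,.25,.07,.15); p=p[abs(p[:,1])<.08]; print("traypots",p.min(0),p.max(0))
            p=sl(n,c,.25,.03,.15); p=p[abs(p[:,1])<.08]; print("tray",p.min(0),p.max(0))
# overlay top
d=cv2.imread("pics/top0.png")
for nm,x,y,z,r in[("riser",.517,.266,.06,.026),("cac",.602,-.289,.05,.027),("cl",.471,-.270,.135,.014),("cl",.471,-.27,0,.052),("foot",.517,.266,0.005,.046)]:
    t=np.linspace(0,6.28,40); q=np.array([proj("top",(x+r*np.cos(a),y+r*np.sin(a),z)) for a in t])
    d=cv2.polylines(d,[np.round(q*8).astype(np.int32)],True,(0,0,255),1,cv2.LINE_AA,3)
s=cv2.imread("pics/scene0.png")
for nm,x,y,z,r in[("riser",.517,.266,.06,.026),("cac",.602,-.289,.05,.027),("cl",.471,-.270,.135,.014),("cl",.471,-.27,0,.052),("foot",.517,.266,0.005,.046)]:
    q=np.array([proj("scene",(x+r*np.cos(a),y+r*np.sin(a),z)) for a in t])
    s=cv2.polylines(s,[np.round(q*8).astype(np.int32)],True,(0,0,255),1,cv2.LINE_AA,3)
def crop(i,u,v): return cv2.resize(i[v-40:v+40,u-55:u+55],None,fx=3.6,fy=3.6,interpolation=cv2.INTER_CUBIC)
cv2.imwrite("pics/ov1.png",np.vstack([np.hstack([crop(d,365,195),crop(d,170,207)]),np.hstack([crop(s,210,240),crop(s,367,205)])]))
E
```

```text
scene riser top 160 med [0.5143 0.2664 0.0597] mid [0.5134 0.2681 0.0599] size [0.0528 0.0512 0.0124]
scene knobtop 81 med [ 0.4772 -0.2677  0.1326] mid [ 0.4718 -0.2678  0.127 ] size [0.0329 0.0278 0.0234]
scene cactus 130 med [ 0.6143 -0.284   0.0683] mid [ 0.6128 -0.2831  0.067 ] size [0.0433 0.0411 0.0278]
scene potrim 117 med [ 0.6251 -0.2841  0.0486] mid [ 0.6132 -0.2848  0.0418] size [0.0461 0.0522 0.0223]
scene cloche body 593 med [ 0.5039 -0.2647  0.0651] mid [ 0.4791 -0.2675  0.0503] size [0.0958 0.1022 0.0593]
scene riserfoot 390 med [0.5264 0.2566 0.0123] mid [0.5079 0.2701 0.0161] size [0.1322 0.1217 0.0242]
top riser top 293 med [0.5107 0.2651 0.0599] mid [0.5113 0.2657 0.0605] size [0.0501 0.05   0.0168]
top knobtop 104 med [ 0.4679 -0.2678  0.1349] mid [ 0.469  -0.2684  0.128 ] size [0.0269 0.0263 0.0256]
top cactus 192 med [ 0.6035 -0.2848  0.0689] mid [ 0.6066 -0.2862  0.0678] size [0.051  0.0524 0.0295]
top potrim 123 med [ 0.5985 -0.2768  0.0496] mid [ 0.6064 -0.2865  0.0429] size [0.054  0.0524 0.0202]
top cloche body 746 med [ 0.4619 -0.2539  0.0696] mid [ 0.4685 -0.2695  0.05  ] size [0.1015 0.1045 0.0598]
top riserfoot 639 med [0.5019 0.2545 0.0114] mid [0.5107 0.2651 0.0128] size [0.1385 0.1347 0.0177]
traypots [ 0.371  -0.0435  0.07  ] [0.6597 0.0448 0.1078]
tray [ 0.3226 -0.0644  0.0301] [0.7066 0.062  0.1078]
```

View pics/ov1.png

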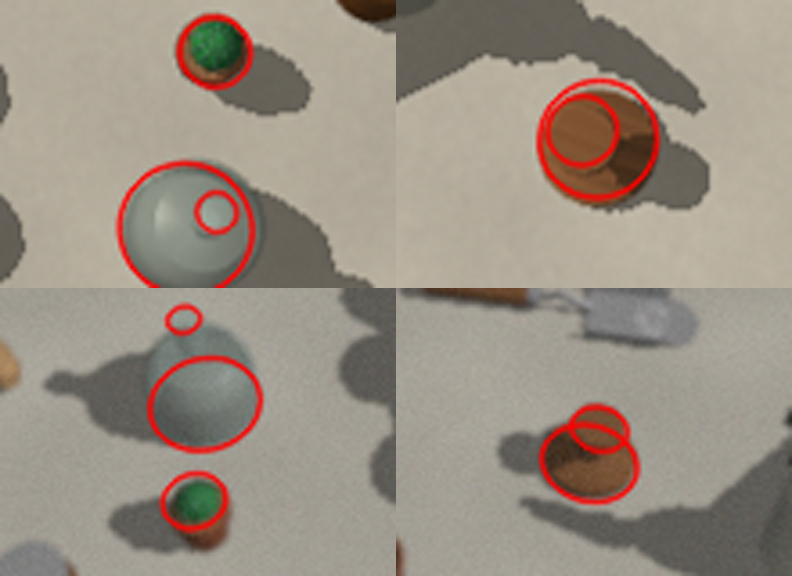

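```bash
python3 - <<'E'
from h import *
from scipy.optimize import least_squares
C={n:cloud(n,np.load(f"pics/{n}0.npy")) for n in("scene","top")}
def sl(n,c,r,z0,z1):
    P=C[n].reshape(-1,3); m=(np.hypot(P[:,0]-c[0],P[:,1]-c[1])<r)&(P[:,2]>z0)&(P[:,2]<z1); return P[m]
for n in C:
    p=sl(n,(.607,-.286),.03,.056,.09)
    f=lambda q:np.linalg.norm(p-q,axis=1)-.0205
    print(n,"sphere",least_squares(f,[.607,-.286,.055],loss="soft_l1",f_scale=.002).x, p[:,2].max())
    p=sl(n,(.469,-.269),.07,.015,.045); print("cloche wall",fitc(p,.052).x,len(p))
    p=sl(n,(.469,-.269),.04,.115,.1305); print("knob side",fitc(p,.014).x,len(p))
    p=sl(n,(.469,-.269),.04,.131,.145); print("knob top",p.mean(0),len(p))
    p=sl(n,(.512,.266),.04,.057,.064); print("riser",p.mean(0),(p.min(0)+p.max(0))/2)
    p=sl(n,(.607,-.286),.04,.01,.049); print("pot side",fitc(p,.0255).x,len(p))
    im=cv2.imread(f"pics/{n}0.png"); hsv=cv2.cvtColor(im,cv2.COLOR_BGR2HSV)
    for t in["pot_centre","riser_top"]:
        pass
for n in C:
    optics.get_image(n)
    for t in["pot_centre","cloche_knob","mister","riser_top"]:
        r=finder.regions_of(n,t)
        if r:
            m=r[0]["region"]; p=C[n][m]; p=p[p[:,2]>.012]; print(n,t,r[0]["confidence"],"mid",(np.percentile(p,2,0)+np.percentile(p,98,0))/2,"ext",np.percentile(p,98,0)-np.percentile(p,2,0))
E
```

```text
scene sphere [ 0.6076 -0.2855  0.055 ] 0.08086925174024628
cloche wall [ 0.4705 -0.2681] 148
knob side [ 0.4703 -0.2681] 35
knob top [ 0.473  -0.2678  0.135 ] 46
riser [0.5139 0.2673 0.06  ] [0.5131 0.2681 0.0604]
pot side [ 0.6073 -0.2857] 83
top sphere [ 0.6068 -0.2874  0.0559] 0.08250114612148818
cloche wall [ 0.4696 -0.2698] 58
knob side [ 0.4699 -0.2698] 19
knob top [ 0.4689 -0.2688  0.1356] 85
riser [0.5105 0.2659 0.0605] [0.5108 0.2662 0.0605]
pot side [ 0.6065 -0.2869] 56
scene pot_centre 0.73 mid [ 0.615  -0.2854  0.0472] ext [0.0405 0.0462 0.0598]
scene cloche_knob 0.7 mid [ 0.4858 -0.2675  0.0753] ext [0.0748 0.0908 0.1208]
scene mister 0.92 mid [0.6617 0.4128 0.1034] ext [0.0726 0.0664 0.1713]
scene riser_top 0.8 mid [0.52   0.2641 0.0384] ext [0.066  0.0758 0.0521]
top pot_centre 0.6 mid [ 0.6056 -0.2855  0.0592] ext [0.0491 0.0496 0.0402]
top cloche_knob 0.82 mid [ 0.4671 -0.2656  0.0819] ext [0.0929 0.0923 0.1109]
top mister 0.96 mid [0.6511 0.4115 0.1058] ext [0.0704 0.0713 0.169 ]
top riser_top 0.94 mid [0.5094 0.2651 0.0386] ext [0.076  0.0764 0.0527]
```

Call:
{"name": "send_rows", "arguments": {"rows": [[[4,46,-17,2,0,0,100],[8,92,-34,4,0,0,100],[12,138,-51,6,0,0,100],[16,184,-68,8,0,0,100],[20,230,-85,10,0,0,100],[24,276,-102,12,0,0,100],[28,322,-119,14,0,0,100],[30,350,-130,15,0,0,100]]]}}

```text
clock: 2.2
position: [0.4701, -0.3835, 0.1964]
ee_rot: [1.208, 1.211, -1.205]
force: [-0.1, 0.9, -0.1]
width: 1.0
```

```bash
python3 - <<'E'
from h import *
for i in range(2):
    s=arm.observe(); print(s["position"],s["ee_rot"],s["dq"],s["joints"]); print(R.from_rotvec(s["ee_rot"]).as_matrix())
    optics.get_image("top")
E
```

```text
[ 0.4701 -0.3835  0.1964] [ 1.2081  1.2111 -1.2049] [-0.4342  0.1177  0.0107 -0.1397  0.0258  0.0288 -0.6134] [ 0.6137  0.4315 -0.0232  1.6569  0.0091  1.0531 -0.979 ]
[[ 0.0012  1.      0.0037]
 [ 0.0014  0.0037 -1.    ]
 [-1.      0.0012 -0.0014]]
[ 0.474  -0.3798  0.1961] [ 1.2073  1.2133 -1.1992] [ 0.046  -0.0157  0.0007  0.0244 -0.0088  0.0047  0.1333] [ 0.6099  0.4329 -0.0276  1.6554  0.0079  1.0527 -0.9817]
[[ 0.0032  1.      0.0081]
 [ 0.0035  0.0081 -1.    ]
 [-1.      0.0032 -0.0035]]
```

Call:
{"name": "send_rows", "arguments": {"rows": [[[15,30,-21,0,0,0,100],[30,60,-42,0,0,0,100],[45,90,-63,0,0,0,100],[60,120,-84,0,0,0,100],[66,133,-93,0,0,0,100],[66,133,-93,0,0,0,100],[66,133,-93,0,0,0,100],[66,133,-93,0,0,0,100]]]}}

```text
clock: 3.1
position: [0.5982, -0.2964, 0.1315]
ee_rot: [1.209, 1.207, -1.211]
force: [-0.3, 0.1, -0.1]
width: 1.001
```

```bash
python3 - <<'E'
from h import *
for i in range(3):
    s=arm.observe(); print(s["position"],s["ee_rot"],s["force"]); 
    im,d=optics.get_image(["top","scene","top"][i])
    if i<2:cv2.imwrite(f"pics/a{i}.png",cv2.resize(im[...,::-1][[slice(100,250),slice(190,340)][i],[slice(270,470),slice(110,310)][i]],None,fx=4,fy=4,interpolation=2))
print(R.from_rotvec(s["ee_rot"]).as_matrix())
E
```

```text
[ 0.5982 -0.2964  0.1315] [ 1.2093  1.2072 -1.2112] [-0.3039  0.135  -0.1282]
[ 0.5983 -0.2963  0.1316] [ 1.2096  1.207  -1.2111] [ 0.3614 -0.2406  0.3389]
[ 0.5985 -0.2959  0.1316] [ 1.2097  1.2072 -1.2106] [-0.3458 -1.0785  0.4245]
[[ 0.0005  1.     -0.0016]
 [-0.0012 -0.0016 -1.    ]
 [-1.      0.0005  0.0012]]
```

View pics/a0.png

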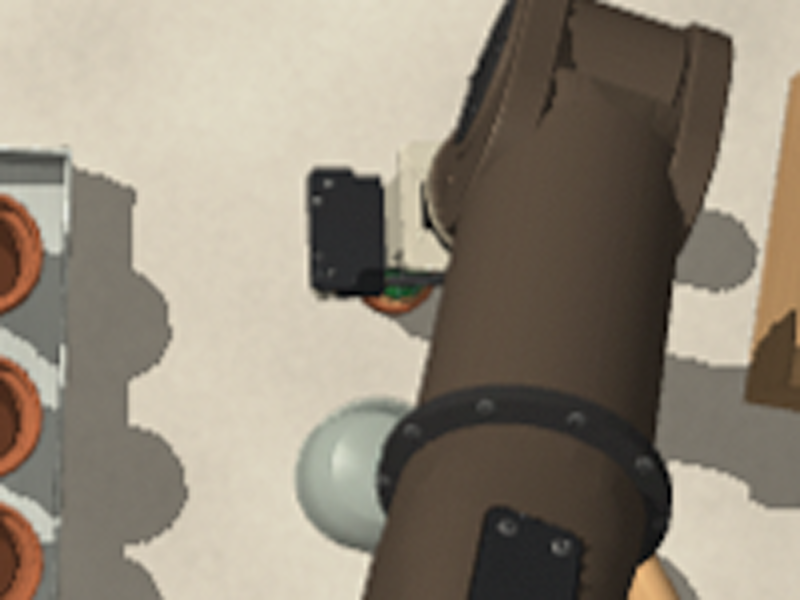

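View pics/a1.png

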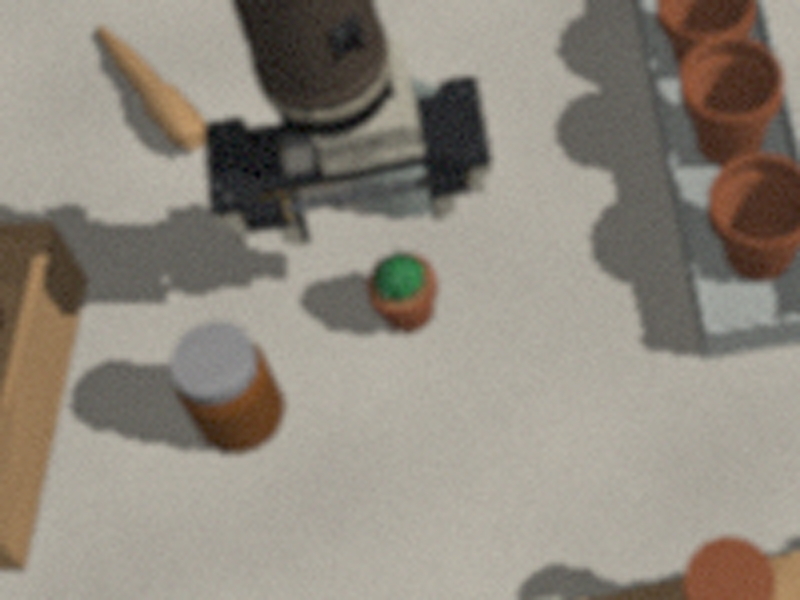

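The top view shows the gripper over the pot (rim peeking out at about (400,290) in the crop), and the scene view shows the jar close by. I need to check the gap between the jar and the gripper body.

```bash
python3 - <<'E'
from h import *
for n in("scene","top"):
    P=cloud(n,np.load(f"pics/{n}0.npy")).reshape(-1,3)
    m=(np.hypot(P[:,0]-.66,P[:,1]+.4)<.07)&(P[:,2]>.06)&(P[:,2]<.12); p=P[m]; print(n,p.min(0),p.max(0),(p.min(0)+p.max(0))/2,fitc(p[p[:,2]<.09],.034).x)
    t=p[p[:,2]>.09]; print(t.mean(0),t.min(0),t.max(0))
E
```

```text
scene [ 0.6381 -0.4539  0.06  ] [ 0.7013 -0.3884  0.1053] [ 0.6697 -0.4212  0.0827] [ 0.6645 -0.4232]
[ 0.6706 -0.421   0.0998] [ 0.6381 -0.4499  0.0902] [ 0.6992 -0.3926  0.1053]
top [ 0.6322 -0.4533  0.0603] [ 0.6965 -0.3884  0.108 ] [ 0.6643 -0.4208  0.0842] [ 0.6684 -0.4261]
[ 0.665  -0.4221  0.1003] [ 0.6365 -0.4533  0.0904] [ 0.6941 -0.3934  0.108 ]
```

Call:
{"name": "send_rows", "arguments": {"rows": [[[0,5,-5,6,0,0,100],[0,9,-9.5,12,0,0,100],[20,9,-9.5,12,0,0,100],[50,9,-9.5,12,0,0,100],[80,9,-9.5,12,0,0,100],[90,9,-9.5,12,0,0,100],[90,9,-9.5,12,0,0,100],[90,9,-9.5,12,0,0,100]]]}}

```text
clock: 4.05
position: [0.609, -0.2852, 0.042]
ee_rot: [1.362, 1.102, -1.361]
force: [0.9, -0.7, -0.0]
width: 1.004
```

```bash
cat > st.py <<'E'
from h import *
import sys
s=arm.observe(); M=R.from_rotvec(s["ee_rot"]).as_matrix(); print(s["clock"],s["position"],s["force"],s["width"]);print(M)
E
cat > tr.py <<'E'
# world delta -> tool mm ; args target x y z
from h import *
import sys
s=arm.observe(); M=R.from_rotvec(s["ee_rot"]).as_matrix(); t=np.array(list(map(float,sys.argv[1:4])))
print(s["clock"],s["position"],s["force"],s["width"],"j",s["joints"]);print("tool mm",1000*M.T@(t-s["position"])); print("tilt",np.degrees(M[:2,0]),"yaw z",np.degrees(np.arctan2(M[1,2],M[0,2])))
E
python3 tr.py .607 -.2865 .022
```

```text
4.05 [ 0.609  -0.2852  0.042 ] [ 0.8931 -0.6572 -0.0366] 1.0042342162375006 j [ 0.3516  0.6903  0.0107  1.6249 -0.0091  0.825  -1.4138]
tool mm [20.0263 -1.7478  1.7309]
tilt [ 0.0786 -0.0376] yaw z -101.97627839015323
```

Call:
{"name": "send_rows", "arguments": {"rows": [[[10,-1.5,1.5,0,0,0,100],[20,-1.5,1.5,0,0,0,100],[20,-1.5,1.5,0,0,0,100],[20,-1.5,1.5,0,0,0,60],[20,-1.5,1.5,0,0,0,45],[20,-1.5,1.5,0,0,0,45],[20,-1.5,1.5,0,0,0,40],[20,-1.5,1.5,0,0,0,40]]], "grip_force": 20}}

```text
clock: 4.85
position: [0.6068, -0.2857, 0.0209]
ee_rot: [1.361, 1.103, -1.361]
force: [-0.7, -1.5, 0.3]
width: 0.617
```

```bash
python3 tr.py .607 -.2865 .022
```

```text
4.85 [ 0.6068 -0.2857  0.0209] [-0.6665 -1.5212  0.2702] 0.6166222592644762 j [ 0.3544  0.7148  0.0093  1.6401 -0.0085  0.7865 -1.4118]
tool mm [-1.0639  0.3405  0.7182]
tilt [ 0.0168 -0.0114] yaw z -101.94650425049706
```

Call:
{"name": "send_rows", "arguments": {"rows": [[[0,0,0,0,0,0,30],[0,0,0,0,0,0,30],[0,0,0,0,0,0,30],[0,0,0,0,0,0,30],[0,0,0,0,0,0,30],[-8,0,0,0,0,0,30],[-18,0,0,0,0,0,30],[-20,0,0,0,0,0,30]]], "grip_force": 20}}

```text
clock: 5.65
position: [0.6075, -0.2859, 0.0424]
ee_rot: [1.362, 1.101, -1.36]
force: [0.3, 0.7, -1.4]
width: 0.582
```

```bash
python3 tr.py .512 .267 .22; python3 - <<'E'
from h import *
im,d=optics.get_image("scene"); cv2.imwrite("pics/b0.png",cv2.resize(im[...,::-1][190:340,110:310],None,fx=4,fy=4,interpolation=2))
E
```

```text
5.65 [ 0.6075 -0.2859  0.0424] [ 0.2786  0.728  -1.3892] 0.5822074403886436 j [ 0.3537  0.6882  0.0103  1.6281 -0.009   0.8233 -1.4115]
tool mm [-178.1878 -207.5241 -521.0959]
tilt [ 0.1085 -0.039 ] yaw z -101.9429583168833
```

View pics/b0.png

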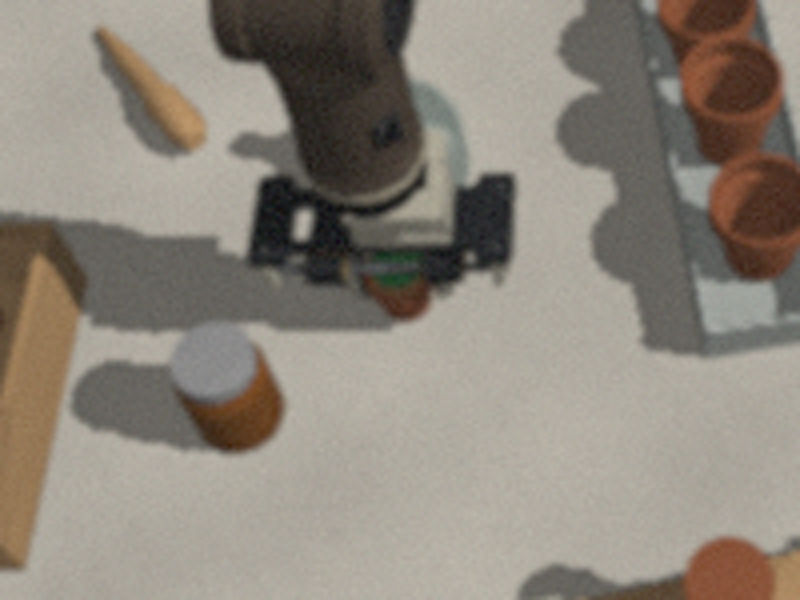

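Call:
{"name": "send_rows", "arguments": {"rows": [[[-30,0,0,0,0,0,30],[-70,0,0,0,0,0,30],[-110,0,0,0,0,0,30],[-150,-4,-10,0,0,0,30],[-170,-15,-37,-2,0,0,30],[-178,-30,-74,-4,0,0,30],[-178,-45,-111,-6,0,0,30],[-178,-60,-150,-8,0,0,30]]]}}

```text
clock: 6.5
position: [0.5786, -0.1254, 0.2192]
ee_rot: [1.259, 1.175, -1.259]
force: [1.2, 1.1, -2.0]
width: 0.586
```

```bash
python3 tr.py .512 .267 .22
```

```text
6.5 [ 0.5786 -0.1254  0.2192] [ 1.2288  1.0822 -2.0086] 0.5855781159914739 j [ 0.1585  0.3891 -0.0492  1.6637  0.0213  1.0884 -1.5358]
tool mm [  -0.9292  -93.1593 -386.9274]
tilt [ 0.0513 -0.0174] yaw z -93.90738274206473
```

Call:
{"name": "send_rows", "arguments": {"rows": [[[0,-10,-40,-1,0,0,30],[0,-20,-80,-2,0,0,30],[0,-29,-120,-3,0,0,30],[0,-39,-160,-4,0,0,30],[0,-48,-200,-5,0,0,30],[0,-58,-240,-6,0,0,30],[0,-67,-280,-7,0,0,30],[0,-75,-310,-8,0,0,30]]]}}

```text
clock: 7.3
position: [0.5246, 0.1909, 0.2189]
ee_rot: [1.156, 1.244, -1.154]
force: [-0.3, 1.1, -1.6]
width: 0.582
```

```bash
python3 tr.py .512 .267 .22
```

```text
7.3 [0.5246 0.1909 0.2189] [-0.2788  1.1209 -1.5637] 0.581795457317245 j [-0.2961  0.3454 -0.1962  1.7363  0.0746  1.0667 -2.0143]
tool mm [ -1.0479  -6.9577 -76.831 ]
tilt [0.0052 0.0511] yaw z -85.78569731386105
```

Call:
{"name": "send_rows", "arguments": {"rows": [[[0,-3,-30,0,0,0,30],[0,-5,-55,0,0,0,30],[10,-7,-72,0,0,0,30],[30,-7,-76,0,0,0,30],[60,-7,-76,0,0,0,30],[78,-7,-76,0,0,0,30],[78,-7,-76,0,0,0,30],[78,-7,-76,0,0,0,30]]]}}

```text
clock: 8.1
position: [0.5133, 0.2633, 0.1411]
ee_rot: [1.157, 1.242, -1.157]
force: [-0.1, -0.5, -0.7]
width: 0.583
```

```bash
python3 tr.py .512 .267 .0815; python3 - <<'E'
from h import *
im,d=optics.get_image("scene"); np.save("pics/c_scene.npy",d); cv2.imwrite("pics/c0.png",cv2.resize(im[...,::-1][130:280,280:480],None,fx=4,fy=4,interpolation=2))
for n in ("scene","top"):
  if n=="top": im,d=optics.get_image("top"); np.save("pics/c_top.npy",d); cv2.imwrite("pics/c1.png",cv2.resize(im[...,::-1][130:280,90:290],None,fx=4,fy=4,interpolation=2))
  for t in("pot_centre","cactus_top","riser_top"): print(n,t,[(r["xy"],r["confidence"]) for r in finder.place_of(n,t)][:2])
print(arm.observe()["position"])
E
```

```text
8.1 [0.5133 0.2633 0.1411] [-0.0691 -0.5345 -0.7485] 0.583197749314496 j [-0.4158  0.4541 -0.2085  1.7825  0.1146  0.917  -2.1737]
tool mm [59.5883 -0.983  -3.7832]
tilt [-0.0097 -0.0056] yaw z -85.9482117117275
scene pot_centre [([425.9, 239.6], 0.68), ([372.8, 184.6], 0.65)]
scene cactus_top [([375.8, 175.6], 0.69)]
scene riser_top [([363.7, 203.3], 0.58)]
top pot_centre [([158.4, 196.2], 0.36)]
top cactus_top [([156.7, 198.7], 0.45)]
top riser_top [([166.4, 202.5], 0.5), ([413.1, 147.4], 0.38)]
[0.5134 0.2634 0.1412]
```

View pics/c0.png

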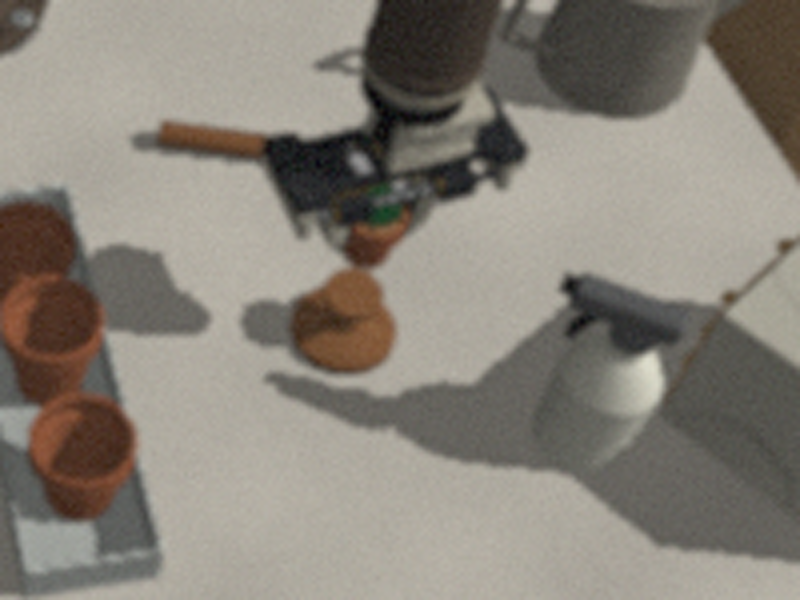

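View pics/c1.png

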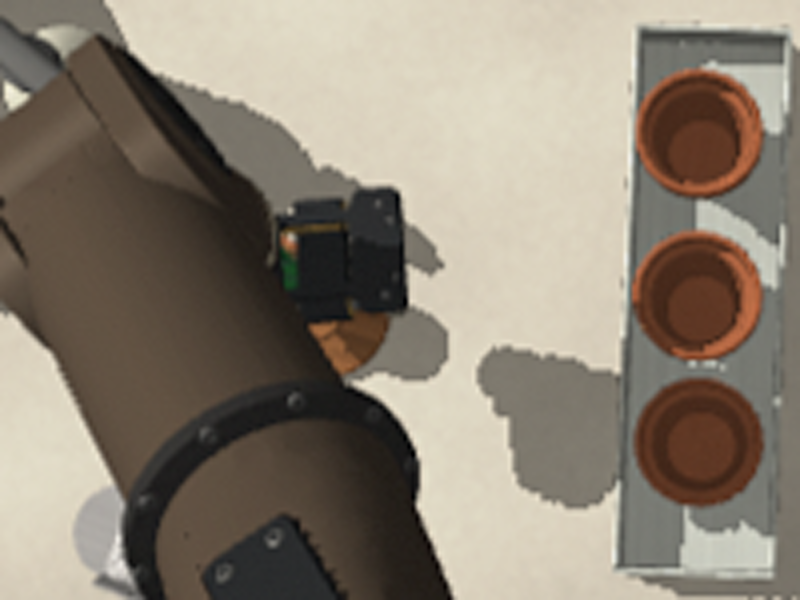

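```bash
python3 - <<'E'
from h import *
P=cloud("scene",np.load("pics/c_scene.npy")).reshape(-1,3)
m=(np.hypot(P[:,0]-.52,P[:,1]-.265)<.035)&(P[:,2]>.10)&(P[:,2]<.152)&(P[:,0]>.52); p=P[m]; print(len(p),p.min(0),p.max(0))
for a,b,r in((.120,.130,.0205),(.13,.140,.0225),(.14,.152,.0245)):
    q=p[(p[:,2]>a)&(p[:,2]<b)]; print(a,len(q),fitc(q,r).x)
# riser seen now
m=(np.hypot(P[:,0]-.512,P[:,1]-.267)<.035)&(P[:,2]>.055)&(P[:,2]<.066); q=P[m]; print("riser",q.min(0),q.max(0))
E
```

```text
57 [0.5201 0.2322 0.1183] [0.5368 0.2976 0.1518]
0.12 14 [0.5139 0.2643]
0.13 20 [0.5131 0.2647]
0.14 22 [0.5133 0.267 ]
riser [0.4876 0.2426 0.0551] [0.5396 0.2935 0.0659]
```

Call:
{"name": "send_rows", "arguments": {"rows": [[[0,-0.5,-2,0,0,0,30],[10,-1,-3.5,0,0,0,30],[25,-1,-3.5,0,0,0,30],[40,-1,-3.5,0,0,0,30],[48,-1,-3.5,0,0,0,30],[54,-1,-3.5,0,0,0,30],[56,-1,-3.5,0,0,0,30],[56,-1,-3.5,0,0,0,30]]]}}

```text
clock: 9.3
position: [0.512, 0.2667, 0.0847]
ee_rot: [1.157, 1.242, -1.157]
force: [0.4, 0.3, -1.2]
width: 0.584
```

```bash
python3 tr.py .512 .267 .081;
```

```text
9.3 [0.512  0.2667 0.0847] [ 0.39    0.3045 -1.2121] 0.5835501669138398 j [-0.4309  0.5229 -0.1988  1.8336  0.1381  0.7984 -2.2004]
tool mm [ 3.6757  0.0088 -0.251 ]
tilt [-0.0023 -0.0021] yaw z -85.94688849609811
```

Call:
{"name": "send_rows", "arguments": {"rows": [[[1,0,0,0,0,0,30],[2,0,0,0,0,0,30],[3,0,0,0,0,0,30],[3.5,0,0,0,0,0,30],[4,0,0,0,0,0,30],[4,0,0,0,0,0,30],[4,0,0,0,0,0,30],[4,0,0,0,0,0,30]]]}}

```text
clock: 10.1
position: [0.512, 0.2667, 0.0808]
ee_rot: [1.157, 1.242, -1.157]
force: [-2.0, -1.2, 1.5]
width: 0.581
```

```bash
python3 tr.py .512 .267 .081;
```

```text
10.1 [0.512  0.2667 0.0808] [-1.9681 -1.1523  1.5218] 0.5807523483543144 j [-0.4316  0.5278 -0.1978  1.8369  0.1399  0.7902 -2.2018]
tool mm [-0.1625  0.005  -0.2898]
tilt [0.0077 0.0006] yaw z -85.94621017835993
```

```bash
python3 - <<'E'
from h import *
im,d=optics.get_image("scene"); cv2.imwrite("pics/d0.png",cv2.resize(im[...,::-1][155:255,300:435],None,fx=5.5,fy=5.5,interpolation=2))
P=cloud("scene",d).reshape(-1,3)
for a,b,r in((.064,.074,.0208),(.074,.084,.0230),(.084,.092,.0245)):
    q=P[(P[:,2]>a)&(P[:,2]<b)&(np.hypot(P[:,0]-.515,P[:,1]-.267)<.032)&(P[:,0]>.515)]; print(a,len(q),fitc(q,r).x)
E
```

```text
0.064 17 [0.5132 0.2681]
0.074 18 [0.5124 0.2695]
0.084 8 [0.5151 0.2714]
```

View pics/d0.png

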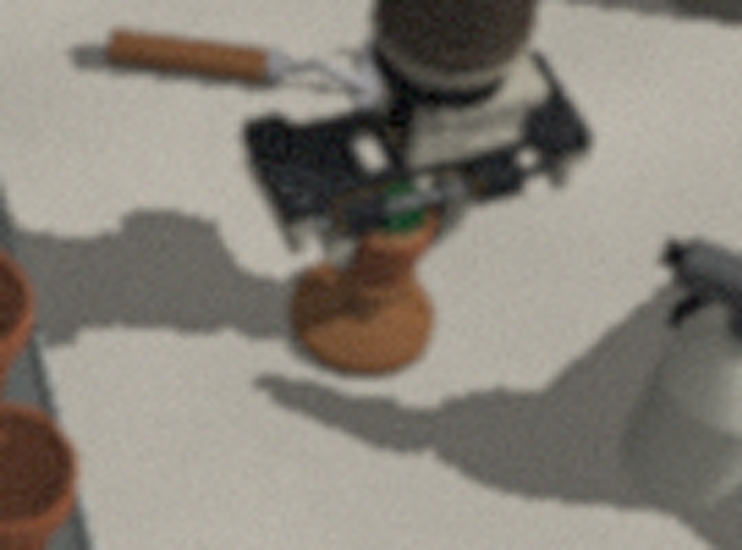

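The pot sits centred on the riser disc, at about (400,265) in the crop, and in the scene camera's frame the pot and riser axes agree. Releasing it now.

Call:
{"name": "send_rows", "arguments": {"rows": [[[0,0,0,0,0,0,62],[0,0,0,0,0,0,66],[0,0,0,0,0,0,72],[0,0,0,0,0,0,85],[0,0,0,0,0,0,100],[0,0,0,0,0,0,100],[0,0,0,0,0,0,100],[0,0,0,0,0,0,100]]]}}

```text
clock: 10.95
position: [0.512, 0.2667, 0.0807]
ee_rot: [1.157, 1.242, -1.157]
force: [-0.3, 0.1, 0.3]
width: 0.999
```

Call:
{"name": "send_rows", "arguments": {"rows": [[[-5,0,0,0,0,0,100],[-15,0,0,0,0,0,100],[-35,0,0,0,0,0,100],[-60,0,0,0,0,0,100],[-95,0,0,0,0,0,100],[-130,0,0,0,0,0,100],[-155,0,0,0,0,0,100],[-160,0,0,0,0,0,100]]]}}

```text
clock: 11.75
position: [0.5133, 0.2677, 0.2451]
ee_rot: [1.162, 1.24, -1.151]
force: [-0.1, 1.1, 0.5]
width: 1.004
```

```bash
python3 tr.py .470 -.269 .24; python3 - <<'E'
from h import *
im,d=optics.get_image("scene"); cv2.imwrite("pics/e0.png",cv2.resize(im[...,::-1][155:255,300:435],None,fx=5.5,fy=5.5,interpolation=2))
E
```

```text
11.75 [0.5133 0.2677 0.2451] [-0.0877  1.0506  0.546 ] 1.003899042957354 j [-0.4129  0.3554 -0.2173  1.6538  0.0834  1.135  -2.1518]
tool mm [  3.1246 -81.2114 532.3454]
tilt [0.3156 0.1895] yaw z -85.94455927314579
```

View pics/e0.png

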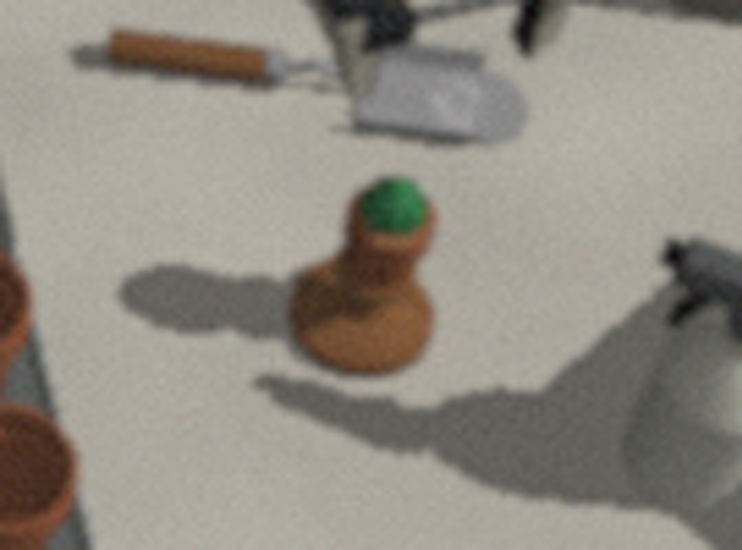

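The cactus stands upright on the riser at about (393,215) in the crop. Moving to the cloche.

Call:
{"name": "send_rows", "arguments": {"rows": [[[0,-4,25,0,0,0,100],[0,-10,67,0,0,0,100],[0,-17,112,0,0,0,100],[0,-24,157,0,0,0,100],[0,-31,202,0,0,0,100],[0,-38,247,0,0,0,100],[0,-45,292,0,0,0,100],[0,-52,337,0,0,0,100]]]}}

```text
clock: 12.6
position: [0.4828, -0.0749, 0.24]
ee_rot: [1.156, 1.243, -1.158]
force: [0.7, 0.2, -0.6]
width: 1.0
```

```bash
python3 tr.py .470 -.269 .2; python3 - <<'E'
from h import *
from scipy.optimize import least_squares
for n in("scene","top"):
    im,d=optics.get_image(n); P=cloud(n,d).reshape(-1,3)
    w=lambda c,r,a,b:P[(np.hypot(P[:,0]-c[0],P[:,1]-c[1])<r)&(P[:,2]>a)&(P[:,2]<b)]
    p=w((.512,.267),.03,.117,.15); f=lambda q:np.linalg.norm(p-q,axis=1)-.0205
    print(n,"sphere",least_squares(f,[.512,.267,.115],loss="soft_l1",f_scale=.002).x,p[:,2].max(),len(p))
    p=w((.512,.267),.035,.07,.107); print("pot side",fitc(p,.0255).x,len(p))
    p=w((.47,-.269),.04,.115,.1305); print("knob side",fitc(p,.014).x if len(p)>5 else None,len(p))
    print([(r["xy"],r["confidence"]) for r in finder.place_of(n,"cactus_top")][:1])
E
```

```text
12.6 [ 0.4828 -0.0749  0.24  ] [ 0.6815  0.2308 -0.5744] 1.0002694987353546 j [ 0.098   0.206  -0.0638  1.8713  0.0149  1.066  -1.4716]
tool mm [ 39.9936 -26.4299 192.7015]
tilt [-0.0722  0.002 ] yaw z -85.94228191871922
scene sphere [0.5135 0.2685 0.115 ] 0.13743149340375682 101
pot side [0.5123 0.2689] 84
knob side [ 0.47   -0.2684] 28
[([372.2, 189.6], 0.78)]
top sphere [0.512  0.267  0.1152] 0.13999279600902503 183
pot side [0.5119 0.266 ] 46
knob side [ 0.4695 -0.2695] 18
[([157.4, 203.4], 0.84)]
```

Call:
{"name": "send_rows", "arguments": {"rows": [[[0,-6,45,0,0,0,100],[0,-12,90,0,0,0,100],[5,-18,132,0,0,0,100],[20,-24,170,0,0,0,100],[40,-26,190,0,0,0,100],[65,-26.5,192.5,0,0,0,100],[80,-26.5,192.5,0,0,0,100],[80,-26.5,192.5,0,0,0,100]]]}}

```text
clock: 13.6
position: [0.4702, -0.2647, 0.1582]
ee_rot: [1.155, 1.248, -1.157]
force: [0.9, 0.1, -0.1]
width: 0.999
```

Call:
{"name": "send_rows", "arguments": {"rows": [[[0,0,0,0,0,0,100],[0,0,0,0,0,0,80],[0,0,0,0,0,0,70],[0,0,0,0,0,0,60],[0,0,0,0,0,0,60],[0,0,0,0,0,0,60],[0,0,0,0,0,0,60],[0,0,0,0,0,0,60]]]}}

```text
clock: 14.4
position: [0.4711, -0.2671, 0.1607]
ee_rot: [1.157, 1.242, -1.157]
force: [-0.2, 0.9, 0.3]
width: 0.603
```

```bash
python3 tr.py .470 -.269 .097; python3 - <<'E'
from h import *
im,d=optics.get_image("scene"); cv2.imwrite("pics/f0.png",cv2.resize(im[...,::-1][150:270,140:300],None,fx=5,fy=5,interpolation=2))
E
```

```text
14.4 [ 0.4711 -0.2671  0.1607] [-0.2142  0.9397  0.2777] 0.6027505087330957 j [ 0.3821  0.3664  0.046   1.8636 -0.0208  0.912  -1.0624]
tool mm [63.7458 -1.2211  1.8499]
tilt [ 0.0007 -0.0015] yaw z -85.95178066127582
```

View pics/f0.png

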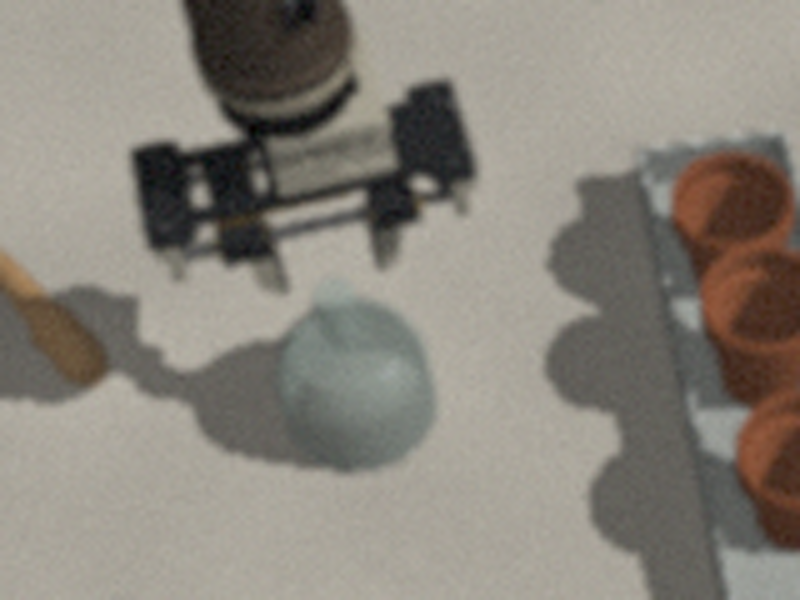

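The fingers straddle the knob, which is at about (332,290) in the crop. Going down and closing.

Call:
{"name": "send_rows", "arguments": {"rows": [[[0,-1,2,0,0,0,60],[15,-1,2,0,0,0,60],[35,-1,2,0,0,0,60],[50,-1,2,0,0,0,60],[58,-1,2,0,0,0,60],[63,-1,2,0,0,0,60],[63,-1,2,0,0,0,60],[63,-1,2,0,0,0,60]]]}}

```text
clock: 15.25
position: [0.4706, -0.2693, 0.0982]
ee_rot: [1.157, 1.241, -1.157]
force: [1.1, -0.2, -0.3]
width: 0.597
```

```bash
python3 tr.py .470 -.269 .097
```

```text
15.25 [ 0.4706 -0.2693  0.0982] [ 1.0596 -0.184  -0.3145] 0.5969879387514077 j [ 0.3912  0.446   0.0403  1.9252 -0.0249  0.7701 -1.0547]
tool mm [ 1.2407 -0.5641 -0.3778]
tilt [ 0.0392 -0.0221] yaw z -85.95127896350141
```

Call:
{"name": "send_rows", "arguments": {"rows": [[[0,0,0,0,0,0,50],[0,0,0,0,0,0,42],[0,0,0,0,0,0,37],[0,0,0,0,0,0,33],[0,0,0,0,0,0,30],[0,0,0,0,0,0,20],[0,0,0,0,0,0,10],[0,0,0,0,0,0,10]]], "grip_force": 40}}

```text
clock: 16.05
position: [0.4703, -0.2695, 0.0978]
ee_rot: [1.157, 1.241, -1.157]
force: [0.3, -0.8, 0.7]
width: 0.3
```

```bash
python3 tr.py .470 -.269 .097
```

```text
16.05 [ 0.4703 -0.2695  0.0978] [ 0.2779 -0.7776  0.6548] 0.29954010450907154 j [ 0.3913  0.4465  0.0405  1.9257 -0.0247  0.7694 -1.0547]
tool mm [ 0.8237 -0.2926 -0.4789]
tilt [ 0.0165 -0.0271] yaw z -85.96030113307303
```

Call:
{"name": "send_rows", "arguments": {"rows": [[[0,0,0,0,0,0,10],[0,0,0,0,0,0,10],[-5,0,0,0,0,0,10],[-15,0,0,0,0,0,10],[-25,0,0,0,0,0,10],[-35,0,0,0,0,0,10],[-40,0,0,0,0,0,10],[-40,0,0,0,0,0,10]]]}}

```text
clock: 16.85
position: [0.4708, -0.2693, 0.1389]
ee_rot: [1.157, 1.24, -1.156]
force: [-0.3, -0.2, -5.3]
width: 0.298
```

```bash
python3 tr.py .512 .267 .29; python3 - <<'E'
from h import *
im,d=optics.get_image("scene"); cv2.imwrite("pics/g0.png",cv2.resize(im[...,::-1][150:270,140:300],None,fx=5,fy=5,interpolation=2))
E
```

```text
16.85 [ 0.4708 -0.2693  0.1389] [-0.3233 -0.1811 -5.2639] 0.29808421667475177 j [ 0.3874  0.3927  0.0446  1.8869 -0.0226  0.8604 -1.0567]
tool mm [-151.4931   79.2673 -531.9431]
tilt [ 0.1018 -0.0451] yaw z -85.94441547684904
```

View pics/g0.png

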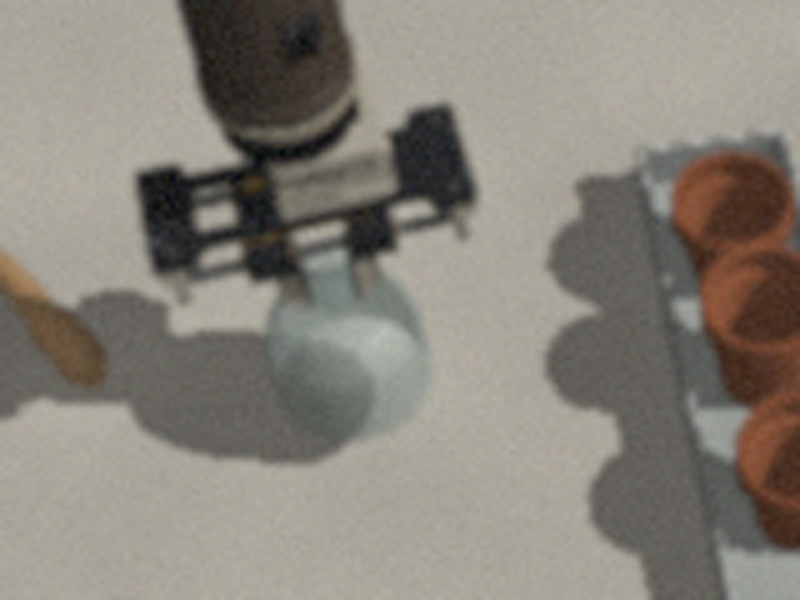

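The cloche is off the table in the grip (knob at about (330,275), wrist load about 5 N). Lifting it, then carrying it gently.

Call:
{"name": "send_rows", "arguments": {"rows": [[[-12,0,0,0,0,0,10],[-32,0,0,0,0,0,10],[-57,0,0,0,0,0,10],[-82,0,0,0,0,0,10],[-107,0,0,0,0,0,10],[-130,0,0,0,0,0,10],[-146,2,-8,0,0,0,10],[-151,4,-22,0,0,0,10]]], "grip_force": 45}}

```text
clock: 17.7
position: [0.4731, -0.2477, 0.2909]
ee_rot: [1.158, 1.238, -1.157]
force: [0.4, 0.6, -3.4]
width: 0.298
```

Call:
{"name": "send_rows", "arguments": {"rows": [[[0,3,-20,0,0,0,10],[0,7,-48,0,0,0,10],[0,11,-78,0,0,0,10],[0,16,-108,0,0,0,10],[0,20,-138,0,0,0,10],[0,25,-168,0,0,0,10],[0,29,-198,0,0,0,10],[0,34,-228,0,0,0,10]]]}}

```text
clock: 18.5
position: [0.4894, -0.015, 0.2881]
ee_rot: [1.156, 1.243, -1.157]
force: [0.4, -0.2, -4.9]
width: 0.295
```

```bash
python3 tr.py .512 .267 .29
```

```text
18.5 [ 0.4894 -0.015   0.2881] [ 0.382  -0.1616 -4.8696] 0.2951717137757729 j [ 0.0198  0.1723 -0.115   1.7896  0.0211  1.1824 -1.6009]
tool mm [  -1.8865   42.6621 -279.6877]
tilt [-0.0883  0.0015] yaw z -85.90500991565423
```

Call:
{"name": "send_rows", "arguments": {"rows": [[[0,5,-30,0,0,0,10],[0,9,-60,0,0,0,10],[0,14,-90,0,0,0,10],[0,18,-120,0,0,0,10],[0,23,-150,0,0,0,10],[0,28,-180,0,0,0,10],[0,32,-208,0,0,0,10],[0,35,-230,0,0,0,10]]]}}

```text
clock: 19.3
position: [0.5077, 0.2174, 0.288]
ee_rot: [1.155, 1.244, -1.157]
force: [-0.0, -0.1, -5.1]
width: 0.296
```

Call:
{"name": "send_rows", "arguments": {"rows": [[[0,3,-18,0,0,0,10],[0,5,-33,0,0,0,10],[0,6,-43,0,0,0,10],[0,7,-47,0,0,0,10],[0,7,-47,0,0,0,10],[0,7,-47,0,0,0,10],[0,7,-47,0,0,0,10],[0,7,-47,0,0,0,10]]]}}

```text
clock: 20.1
position: [0.513, 0.2615, 0.2888]
ee_rot: [1.158, 1.241, -1.158]
force: [-0.4, -0.2, -3.7]
width: 0.302
```

```bash
python3 tr.py .512 .267 .248; python3 - <<'E'
from h import *
from scipy.optimize import least_squares
for n in("scene","top"):
    im,d=optics.get_image(n); np.save(f"pics/h_{n}.npy",d); cv2.imwrite(f"pics/h_{n}.png",cv2.resize(im[...,::-1][110:250,(290 if n=='scene' else 80):(450 if n=='scene' else 240)],None,fx=4.2,fy=4.2,interpolation=2))
    P=cloud(n,d).reshape(-1,3)
    for a,b in((.195,.21),(.21,.225),(.225,.24)):
        p=P[(np.hypot(P[:,0]-.512,P[:,1]-.265)<.075)&(P[:,2]>a)&(P[:,2]<b)&((P[:,0]>.515)|(n=="top"))]
        if len(p)>8: print(n,a,len(p),fitc(p,.052).x,np.ptp(p,axis=0))
    for t in("cloche_rim","cactus_top"): print([(r["xy"],r["confidence"]) for r in finder.place_of(n,t)][:1])
E
```

```text
20.1 [0.513  0.2615 0.2888] [-0.3706 -0.2353 -3.6627] 0.3016459746360434 j [-0.3761  0.3275 -0.2547  1.5865  0.0862  1.2386 -2.1471]
tool mm [40.814  -0.5711 -5.585 ]
tilt [ 0.0114 -0.0161] yaw z -86.00750766482021
scene 0.195 96 [0.5128 0.2628] [0.0514 0.0904 0.0148]
scene 0.21 101 [0.5128 0.263 ] [0.0513 0.0899 0.0145]
scene 0.225 103 [0.5129 0.2633] [0.0508 0.0893 0.0146]
[([374.7, 178.7], 0.88)]
[([372.7, 186.8], 0.82)]
top 0.195 34 [0.5117 0.2621] [0.0389 0.0345 0.0145]
top 0.21 29 [0.5116 0.262 ] [0.0368 0.0356 0.0146]
top 0.225 34 [0.512  0.2618] [0.094  0.0346 0.0144]
[([157.8, 199.4], 0.56)]
[]
```

View pics/h_scene.png

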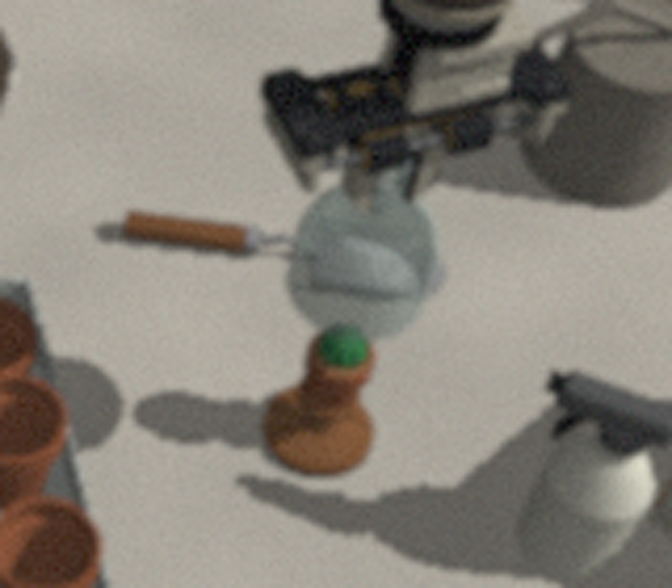

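View pics/h_top.png

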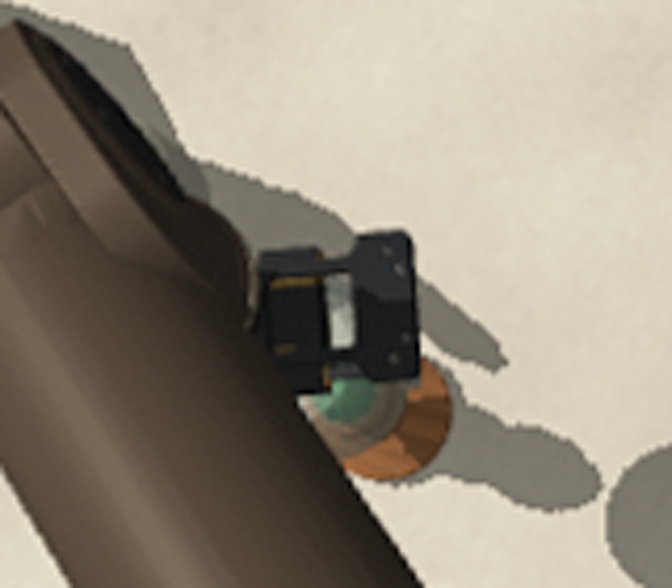

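In the scene view the cloche hangs upright at about (365,260), just above and behind the cactus at (345,345). Relative to the cactus it still needs about +5 mm in y and a lowering of about 40 mm.

Call:
{"name": "send_rows", "arguments": {"rows": [[[0,0.3,-2,0,0,0,10],[0,0.4,-4,0,0,0,10],[5,0.4,-5.3,0,0,0,10],[15,0.4,-5.3,0,0,0,10],[25,0.4,-5.3,0,0,0,10],[31,0.4,-5.3,0,0,0,10],[33,0.4,-5.3,0,0,0,10],[33,0.4,-5.3,0,0,0,10]]]}}

```text
clock: 21.2
position: [0.5127, 0.2674, 0.2552]
ee_rot: [1.156, 1.242, -1.158]
force: [-0.7, 0.5, -4.2]
width: 0.301
```

```bash
cat > fin.py <<'E'
from h import *
import sys
tag=sys.argv[1]
s=arm.observe(); print(s["clock"],s["position"],s["force"],s["width"],s["dq"])
zr=s["position"][2]-.0978; print("rim z",zr)
for n in("scene","top"):
    im,d=optics.get_image(n); cv2.imwrite(f"pics/{tag}_{n}.png",cv2.resize(im[...,::-1][130:250,(290 if n=='scene' else 80):(450 if n=='scene' else 240)],None,fx=4.8,fy=4.8,interpolation=2))
    P=cloud(n,d).reshape(-1,3)
    for a,b in((.005,.02),(.02,.035),(.035,.05)):
        p=P[(np.hypot(P[:,0]-.512,P[:,1]-.265)<.075)&(P[:,2]>zr+a)&(P[:,2]<zr+b)&((P[:,0]>.515)|(n=="top"))]
        if len(p)>8: print(n,a,len(p),fitc(p,.052).x)
    p=P[(np.hypot(P[:,0]-.512,P[:,1]-.267)<.053)&(np.hypot(P[:,0]-.512,P[:,1]-.267)>.035)&(P[:,2]>.11)]; print("lowest glass pts",np.sort(p[:,2])[:8])
    p=P[(np.hypot(P[:,0]-.512,P[:,1]-.267)<.03)&(P[:,2]>.07)&(P[:,2]<.105)]; print("pot",fitc(p,.0255).x if len(p)>8 else None,len(p))
E
python3 fin.py i; python3 tr.py .512 .267 .248
```

```text
21.2 [0.5127 0.2674 0.2552] [-0.6528  0.4622 -4.2266] 0.300831758775365 [ 0.0024 -0.0085 -0.001  -0.0131 -0.0025  0.007   0.0001]
rim z 0.15740227819532543
scene 0.005 99 [0.5124 0.2688]
scene 0.02 89 [0.5126 0.2691]
scene 0.035 101 [0.5123 0.2688]
lowest glass pts [0.1559 0.1584 0.1587 0.159  0.1592 0.1595 0.1595 0.1597]
pot [0.512  0.2685] 70
top 0.005 32 [0.5118 0.2676]
top 0.02 28 [0.5116 0.2678]
top 0.035 30 [0.5119 0.2673]
lowest glass pts [0.1579 0.1597 0.1598 0.1604 0.1613 0.1626 0.1639 0.1642]
pot None 0
21.3 [0.513  0.2676 0.256 ] [ 0.0624  0.619  -4.3304] 0.29474204921867897 j [-0.3847  0.3541 -0.2565  1.6309  0.0958  1.1685 -2.1636]
tool mm [ 7.9683 -1.0517  0.5501]
tilt [0.0214 0.0115] yaw z -85.95163636933184
```

View pics/i_scene.png

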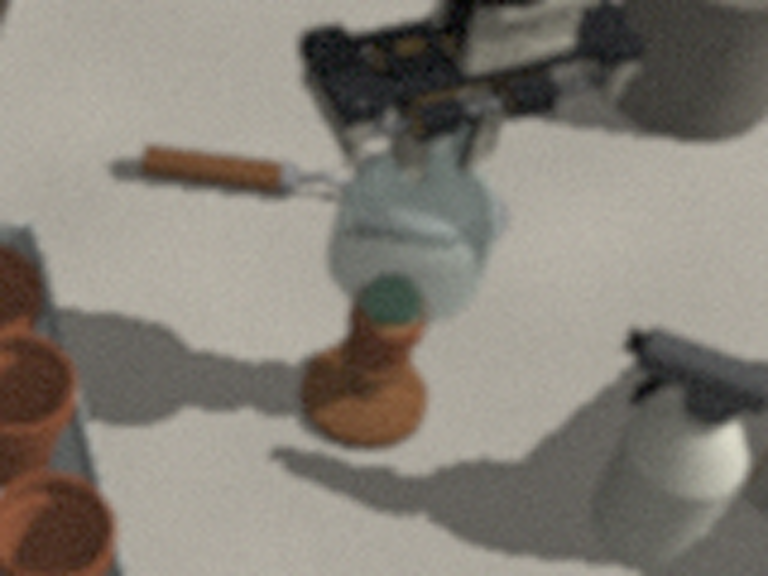

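Centred and upright within about 1 mm. Now the last lowering of about 7.5 mm.

Call:
{"name": "send_rows", "arguments": {"rows": [[[1.5,0,0,0,0,0,10],[3,0,0,0,0,0,10],[5,0,0,0,0,0,10],[6.5,0,0,0,0,0,10],[7.5,0,0,0,0,0,10],[7.5,0,0,0,0,0,10],[7.5,0,0,0,0,0,10],[7.5,0,0,0,0,0,10]]]}}

```text
clock: 22.1
position: [0.5128, 0.2676, 0.2483]
ee_rot: [1.157, 1.242, -1.157]
force: [-0.0, -0.4, -4.1]
width: 0.296
```

Call:
{"name": "send_rows", "arguments": {"rows": [[[0,0,0,0,0,0,10],[0,0,0,0,0,0,10],[0,0,0,0,0,0,10],[0,0,0,0,0,0,10],[0,0,0,0,0,0,10],[0,0,0,0,0,0,10],[0,0,0,0,0,0,10],[0,0,0,0,0,0,10]]]}}

```text
clock: 22.9
position: [0.5128, 0.2675, 0.2482]
ee_rot: [1.157, 1.242, -1.157]
force: [-0.6, 0.1, -5.3]
width: 0.299
```

```bash
python3 fin.py j; python3 tr.py .512 .267 .248
```

```text
22.9 [0.5128 0.2675 0.2482] [-0.579   0.1204 -5.286 ] 0.29904293160358897 [-0.0022 -0.002   0.0003  0.0006 -0.0005  0.0001 -0.0002]
rim z 0.15041197069868972
scene 0.005 92 [0.5129 0.2688]
scene 0.02 98 [0.5127 0.2692]
scene 0.035 100 [0.5127 0.2689]
lowest glass pts [0.1485 0.1486 0.1497 0.15   0.1503 0.1503 0.151  0.1521]
pot [0.513  0.2687] 66
top 0.005 28 [0.5116 0.2677]
top 0.02 30 [0.5119 0.2674]
top 0.035 34 [0.5121 0.2674]
lowest glass pts [0.1521 0.1522 0.1527 0.1543 0.1552 0.1553 0.1562 0.1565]
pot None 0
23.0 [0.5128 0.2675 0.2482] [ 0.5122  0.1672 -4.575 ] 0.298652917206425 j [-0.3851  0.3597 -0.2563  1.6424  0.0979  1.1521 -2.1656]
tool mm [ 0.2178 -0.8617  0.4791]
tilt [ 0.0006 -0.0028] yaw z -85.9492661357088
```

View pics/j_scene.png

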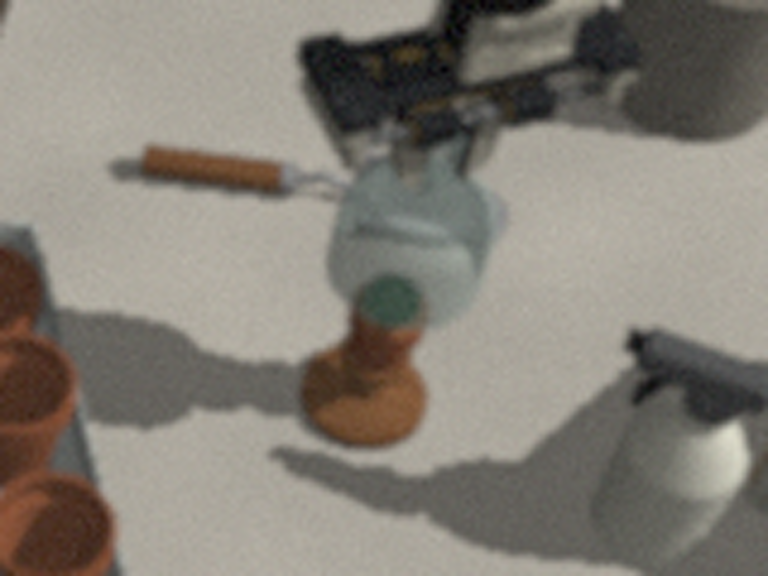

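The cloche hovers upright and centred over the cactus, which is at about (390,300) in the crop, and the arm is still. Handing in.

```bash
python3 -c "
from h import *
print(arm.sign_off())"
```

```text
the job is handed in; nothing more can be done
None
```

The cactus is standing upright on the middle of the riser, released. I then carried the cloche by its knob over the tray and left it hovering over the cactus, held still. The job is handed in at about 23 s, well under the 64 s limit.

**Last checks**
- **Height:** the rim is at about 150.4 mm and the cactus tip at about 135 mm, a gap of about 15 mm. The rim height comes from the tool height and agrees with the lowest glass points seen by the scene camera (148.5–150 mm). The top camera's lowest points read 2–4 mm higher, because the gripper and arm hide much of the rim from it.
- **Centring:** in the scene camera the cloche and pot axes agree to under 1 mm. In the final top view the pot was hidden, so there I used its earlier position, which also agrees to within about 1 mm.
- **Upright and still:** the tool is tilted less than 0.01°, the fitted cloche axis is vertical, and joint speeds are practically zero.
- **Contact:** the wrist carries only about 4–5 N, roughly the cloche's weight, so there is no sign of it touching anything.

**Disagreements:** the two cameras differ by 1–2 mm in absolute position, within the stated calibration error, so I used their averages and relative offsets. I saw no sign of anything else having moved in the pictures, but I did not re-measure the other items.

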